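# Make up two sampling kits at the laboratory bench

## Robot

A 6-joint arm with a two-finger parallel gripper is mounted at the origin on the work surface. World frame = base frame: x ahead of the robot, y to its left, z up, the work surface at z = 0. Lengths are in m, angles in rad, forces in N, time in s.
With the tool pointing down it reaches from about 0.375 to 0.9 m from the base axis. Payload 3.1 kg.
Tool frame: the origin (TCP) lies midway between the tips of the shut fingers; the grasp point (between the pads) lies 19 mm behind it (arm.grip_point_offset is the distance from the TCP to the grasp point, in m); z points along the fingers, y is the line along which they close (so a half turn about z gives the same grasp; the last joint's range is limited). The gripper opens to 85 mm and grips with 20 to 120 N. Pads are 22 mm wide; open, the fingers measure 114 mm over their backs; the gripper's body (76 mm by 85 mm) begins 54 mm behind the grasp point. The pads swing forward as they close: fully open they stand 13 mm farther back than shut.
Start: joints at [1.127, 0.527, 1.433, -0, 1.181, -0.178], TCP at [0.164, 0.603, 0.231] pointing down, gripper open.
Joint ranges: [-3.08, 3.08], [-0.75, 2.2], [0.22, 2.44], [-1.43, 4.57], [0, 2.65], [-2.85, 2.85]. Speed limits (rad/s): [2.79, 2.79, 3.14, 3.14, 3.14, 3.14].

## Interface

Orientations are given as a rotation vector (axis times angle).
In Python, from cell import arm gives the robot as it stands.
- The arm moves only by the tool arm_command, never from a script. Its argument "increments" is a list of rows, each a list of 3 entries, a list of its own where there are three numbers: the shift along the world's x, y, z in units of 200 mm (1.0 is 200 mm), then the turn about the world's z in units of 30 degrees (1.0 is 30 degrees), then the opening, from -1 (shut) to 1 (fully open). In form: [[[tx, ty, tz], spin, grip], ...]. A call has 1 to 12 rows; each row is the pose to reach, as a shift and turn from the pose commanded when the call began; what a row does not reach only later rows make up. A row lasts 1/8 s, in which the tool goes at most 62.5 mm and 10.7 degrees, less where a joint would pass 70% of its speed; a pose out of reach is approached as far as the arm can. A call with a number of a shift or a turn outside -1 to 1 is refused whole. A call with a gripper value outside its range is refused whole. The fingers move at their own pace and stop on an object; the grip force is fixed at half the most. Time passes only in rows, so rows that repeat a pose let the fingers close. It gives the time, the measured TCP pose, the force, the opening and the grip force at its end, in the units of the state.
- arm.observe(): the state, without advancing time (a new reading comes with each control period).
- arm.read_camera(name): name is "scene" or "top" or "wrist"; returns the picture (480x640x3 uint8, red, green, blue); there is no depth.
- arm.camera_params(name): a dict with "mtx" (3x3 intrinsics, pixels), "rvec" (rotation vector, rad) and "tvec" (3), from world to camera coordinates, as OpenCV has them. Camera axes: x right, y down, z forward; pixel columns grow to the right and rows downward; lengths in m; the calibration is good to about 2 mm. A picture is of the moment at which its call begins: read the wrist's pose just before it. camera_params takes no time and is no camera call; for the wrist camera it gives the pose at the moment of the call.
- arm.job_done(): hands the job in; it is judged then, once.
The state is a dict: "time": time; "q": joint angles; "qvel": joint speeds; "effort": joint torques, N m; "tool_pos": TCP position; "ee_rot": TCP orientation; "force": force on the tool from outside, world axes, zero at the start; "moment": the same for the moment, N m; "gripper_width": finger opening in m; "finger_force": force on a finger pad.
Only numpy, scipy, OpenCV 4.12 (cv2) and the standard library are available. Lean on these libraries where they do the work, as an engineer would, in place of code of your own. Each camera call takes 0.05 s, during which the arm holds its last target. There are 200 camera calls.

## Task

Make up the two sampling kits from the stock on the bench: the red-lidded pot, the white-capped amber bottle and the grey slide mailer go into the long blue tray, the yellow-lidded pot and the black-capped amber bottle into the short green tray. Set each one down without dropping it, flat on the floor of the recess made for it (pots upright in the large square recess, bottles upright in the small square one, the mailer lying flat in the long slot). Leave the blue-lidded pot, the red-capped bottle and the well plate where they stand.

Things in the scene. Friction and masses are not known exactly. Their poses are not given: they have to be found in the camera images.
- tray_blue: Long blue kit tray, fixed: block 76 x 242 x 16 mm, long side along its y, origin under its centre. Three recesses 12 mm deep (floors 4 mm above the bench, rims at 16 mm), all at x = 0: pot recess 64 x 64 mm at y = +83 mm; mailer slot 52 (x) by 104 (y) mm at y = -7 mm; bottle recess 50 x 50 mm at y = -90 mm. Its lip overhangs 4 mm all round, 12 mm at the end tabs.
- tray_green: The short green moulded kit tray, fixed to the bench: a block 76 x 132 x 16 mm, long side along its y, origin under its centre, with two recesses 12 mm deep (floors 4 mm above the bench). Pot recess 64 x 64 mm centred at y = +28 mm; bottle recess 50 x 50 mm centred at y = -35 mm; both at x = 0.
- pot_red: A white specimen pot with a ribbed red screw lid, upright and closed: body 44 mm diameter and 50 mm high, lid 47 mm diameter from 50 to 64 mm height, about 45 g; origin at the centre of its underside, z up. Belongs in the blue tray.
- bottle_white: An amber glass bottle with a white screw cap and plain pale label, upright and closed: body 32 mm diameter, straight to 48 mm height, then a shoulder, cap 20 to 22 mm diameter from 58 to 80 mm height, about 70 g; origin at the centre of its underside, z up. Belongs in the blue tray.
- mailer: The grey slide mailer (closed rigid slide box) lying flat: 84 mm (x) by 32 mm (y) by 24 mm high, about 40 g, with a dark seam round it and a pale label on top; origin at the centre of its underside. Belongs in the blue tray.
- pot_yellow: A white specimen pot with a ribbed yellow screw lid, upright and closed: body 44 mm diameter and 50 mm high, lid 47 mm diameter from 50 to 64 mm height, about 45 g; origin at the centre of its underside, z up. Belongs in the green tray.
- bottle_black: An amber glass bottle with a black screw cap and plain pale label, upright and closed: body 32 mm diameter, straight to 48 mm height, then a shoulder, cap 20 to 22 mm diameter from 58 to 80 mm height, about 70 g; origin at the centre of its underside, z up. Belongs in the green tray.
- pot_blue: Spare stock, not for these kits: a white specimen pot with a ribbed blue screw lid, upright and closed: body 44 mm diameter and 50 mm high, lid 47 mm diameter from 50 to 64 mm height, about 45 g; origin at the centre of its underside, z up.
- bottle_red: Spare stock, not for these kits: an amber glass bottle with a red screw cap and plain pale label, upright and closed: body 32 mm diameter, straight to 48 mm height, then a shoulder, cap 20 to 22 mm diameter from 58 to 80 mm height, about 70 g; origin at the centre of its underside, z up.
- wellplate: A white 24-well plate lying loose on the bench, 128 mm (x) by 86 mm (y) by 15 mm high, 90 g, origin at the centre of its underside; not part of the job.

How it is judged:
At the end, for the whole second after the job is handed in: Each of the five released and at rest on the floor of its own recess: within 14 mm of its centre in x and y (any place inside fits), less than 3.5 mm above its floor, within 0.1 rad of level; blue-lidded pot, red-capped bottle and well plate within 30 mm of their start (x of pot_red in the frame of tray_blue between -0.014 and 0.014 m and y of pot_red in the frame of tray_blue between 0.069 and 0.097 m and z of each of pot_red, mailer, bottle_white in the frame of tray_blue below 0.0075 m and angle between each of pot_red, mailer, bottle_white, pot_yellow, bottle_black's own z axis and vertical below 0.1 rad and linear speed of each of pot_red, mailer, bottle_white, pot_yellow, bottle_black below 0.02 m/s and angular speed of each of pot_red, mailer, bottle_white, pot_yellow, bottle_black below 0.2 rad/s and x of mailer in the frame of tray_blue between -0.014 and 0.014 m and y of mailer in the frame of tray_blue between -0.021 and 0.007 m and x of bottle_white in the frame of tray_blue between -0.014 and 0.014 m and y of bottle_white in the frame of tray_blue between -0.104 and -0.076 m and x of pot_yellow in the frame of tray_green between -0.014 and 0.014 m and y of pot_yellow in the frame of tray_green between 0.014 and 0.042 m and z of each of pot_yellow, bottle_black in the frame of tray_green below 0.0075 m and x of bottle_black in the frame of tray_green between -0.014 and 0.014 m and y of bottle_black in the frame of tray_green between -0.049 and -0.021 m and distance of each of pot_blue, bottle_red, wellplate from where it was at the start of the episode below 0.03 m); the robot touches nothing.
It fails at once if a thing is dropped: it falls free at more than 0.75 m/s (about 30 mm of fall) ((linear speed of pot_red above 0.75 m/s and contact force between pot_red and the fingers below 0.01 N and contact force between pot_red and the arm below 0.01 N) or (linear speed of mailer above 0.75 m/s and contact force between mailer and the fingers below 0.01 N and contact force between mailer and the arm below 0.01 N) or (linear speed of bottle_white above 0.75 m/s and contact force between bottle_white and the fingers below 0.01 N and contact force between bottle_white and the arm below 0.01 N) or (linear speed of pot_yellow above 0.75 m/s and contact force between pot_yellow and the fingers below 0.01 N and contact force between pot_yellow and the arm below 0.01 N) or (linear speed of bottle_black above 0.75 m/s and contact force between bottle_black and the fingers below 0.01 N and contact force between bottle_black and the arm below 0.01 N)).
It fails at once if the spare pot, the spare bottle or the well plate is shifted by more than 30 mm or knocked over (distance of any of pot_blue, bottle_red, wellplate from where it was at the start of the episode above 0.03 m or angle between any of pot_blue, bottle_red's own z axis and vertical above 0.5 rad).
It also fails if it takes over 122 s, if anything falls off the work surface, if the arm or the gripper's body presses on something with over 40 N, if the wrist force passes 120 N, or if a joint passes its speed limit or range.

## Working session

There is one attempt and no reset: what is moved stays moved. The work goes in short steps, Python scripts to look and compute and a tool call to move; the robot and the scene stay as the last step left them, time stands still between calls to the robot, and variables do not carry over. Pictures are saved under pics/ and viewed, at most 14 in all, crops included, and the job is handed in when it is done.

Besides the shell and the picture viewer there is one more tool, called after ">>>" by a JSON object that holds its "name" and its "arguments". arm_command: Moves the arm, as the interface text tells. Its arguments: {"type":"object","properties":{"increments":{"type":"array","items":{"type":"array"}}},"required":["increments"]}

```bash
mkdir -p pics; ls; python3 - <<'E'
from cell import arm
import cv2
s=arm.observe(); print(s['time'],s['tool_pos'],s['ee_rot'],s['gripper_width'])
for n in("top","scene"):
    cv2.imwrite(f"pics/{n}0.png",arm.read_camera(n)[:,:,::-1]); p=arm.camera_params(n); print(n,p)
E
```

```text
pics
0.0 [0.16320616 0.60256164 0.23031646] [-0.41457543 -3.11341373  0.0032899 ] 0.08557712126947814
top {'mtx': array([[437.51411622,   0.        , 318.66700569],
       [  0.        , 437.51411622, 246.43333285],
       [  0.        ,   0.        ,   1.        ]]), 'rvec': array([ 2.14978279, -2.20971192,  0.08583059]), 'tvec': array([0.00249849, 0.58492225, 0.76118817])}
scene {'mtx': array([[539.05036837,   0.        , 317.30657174],
       [  0.        , 539.05036837, 235.77868032],
       [  0.        ,   0.        ,   1.        ]]), 'rvec': array([ 2.49093343,  0.81880265, -0.24477571]), 'tvec': array([-0.45037898, -0.25964093,  1.154512  ])}
```

View pics/top0.png

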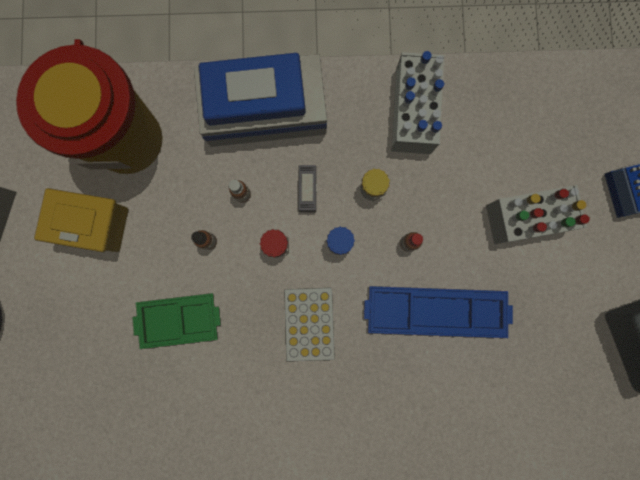

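View pics/scene0.png

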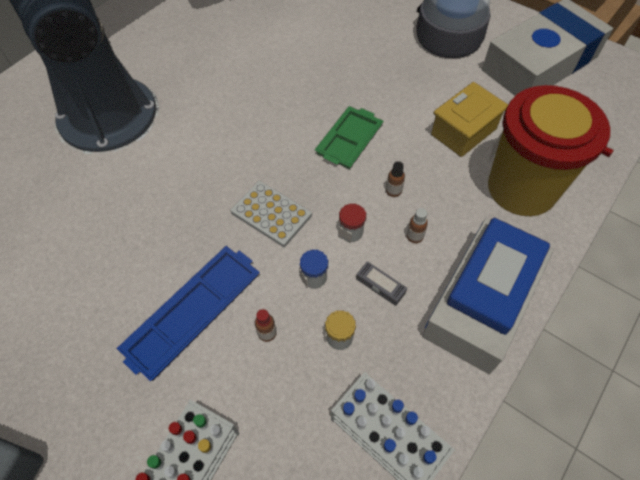

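Top view: red lid (274,243), white cap (236,187), black cap (200,237), yellow lid (376,182), blue lid (340,240), red cap (414,241), mailer (307,188), green tray (177,321) and blue tray (437,313). The pot recesses are at the left end of both trays. Next I measure by colour segmentation.

```bash
cat > h.py <<'E'
import numpy as np, cv2
from cell import arm
def px2w(n,u,v,z,p=None):
    p=p or arm.camera_params(n); R,_=cv2.Rodrigues(p['rvec']); t=p['tvec']
    c=-R.T@t; d=R.T@np.linalg.inv(p['mtx'])@np.array([u,v,1.]); return c+d*(z-c[2])/d[2]
def w2px(n,P,p=None):
    p=p or arm.camera_params(n); return cv2.projectPoints(np.array(P,float).reshape(-1,1,3),p['rvec'],p['tvec'],p['mtx'],None)[0].reshape(-1,2)
def blob(im,box,f):
    u0,v0,u1,v1=box; h=cv2.cvtColor(im[v0:v1,u0:u1],cv2.COLOR_RGB2HSV).astype(int)
    m=f(h[...,0],h[...,1],h[...,2]).astype(np.uint8)
    n,l,s,c=cv2.connectedComponentsWithStats(m); k=1+s[1:,4].argmax()
    cn=cv2.findContours((l==k).astype(np.uint8),cv2.RETR_EXTERNAL,cv2.CHAIN_APPROX_NONE)[0][0]+[u0,v0]
    return c[k]+[u0,v0],s[k],cn.reshape(-1,2)
E
python3 - <<'E'
from h import *
p=arm.camera_params('top');R,_=cv2.Rodrigues(p['rvec']);print('cam',-R.T@p['tvec'])
im=cv2.imread('pics/top0.png')[:,:,::-1].copy()
red=lambda h,s,v:((h<8)|(h>172))&(s>140)&(v>60)
for n,b,f,z in[('pot_red',(255,225,295,262),red,.064),('pot_yel',(355,165,395,203),lambda h,s,v:(h>15)&(h<35)&(s>130)&(v>100),.064),
 ('pot_blue',(322,222,360,260),lambda h,s,v:(h>100)&(h<130)&(s>120),.064),('b_red',(404,230,426,252),lambda h,s,v:red(h,s,v)&(v>110),.08),
 ]:
    c,s,cn=blob(im,b,f); print(n,c.round(1),s[2:],px2w('top',*c,z,p).round(4))
for n,b,f in[('green',(125,285,230,355),lambda h,s,v:(h>45)&(h<80)&(s>120)),('blue',(355,280,520,345),lambda h,s,v:(h>100)&(h<130)&(s>120))]:
    c,s,cn=blob(im,b,f); w=np.array([px2w('top',*q,.016,p)[:2] for q in cn],np.float32)
    print(n,px2w('top',*c,.016,p).round(4),cv2.minAreaRect(w))
def crop(b,k): u0,v0,u1,v1=b; return cv2.resize(im[v0:v1,u0:u1],None,fx=k,fy=k,interpolation=cv2.INTER_CUBIC)
A=crop((185,160,325,260),5); cv2.imwrite('pics/c1.png',A[:,:,::-1])
B=crop((120,280,240,355),6); cv2.imwrite('pics/c2.png',B[:,:,::-1])
print(px2w('top',0,0,0),px2w('top',640,480,0))
E
```

```text
cam [ 0.52206103 -0.01373568  0.80548825]
pot_red [273.3 242.8] [ 26  27 540] [0.5898 0.0634 0.064 ]
pot_yel [375.4 181.6] [ 26  26 530] [ 0.6906 -0.1142  0.064 ]
pot_blue [340.1 240.2] [ 26  27 529] [ 0.5912 -0.0504  0.064 ]
b_red [415.4 237.2] [ 5  6 12] [ 0.5911 -0.1751  0.08  ]
green [0.4588 0.243  0.016 ] ((0.45910871028900146, 0.24465209245681763), (0.07996875792741776, 0.15202201902866364), 5.198030948638916)
blue [ 0.4623 -0.222   0.016 ] ((0.4623635411262512, -0.22331619262695312), (0.2611982226371765, 0.0818212702870369), 86.39352416992188)
[1.08257928 0.59059115 0.        ] [ 0.15681396 -0.57019125  0.        ]
```

View pics/c1.png

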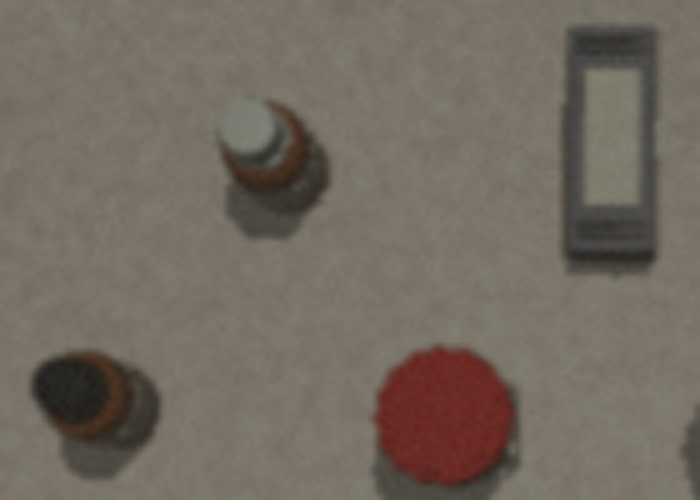

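Crop: white cap centre (248,127), black cap centre about (64,386), mailer top corners (570,28), (657,28), (655,247), (567,247). Everything in the trays agrees with the given sizes. I'll compute the remaining positions and check them against the scene camera.

```bash
python3 - <<'E'
from h import *
def c(x,y): return (x+.5)/5-.5+185,(y+.5)/5-.5+160
W=lambda x,y,z: px2w('top',*c(x,y),z)
wh=W(248,127,.08);bk=W(64,386,.08);print('white',wh.round(4),'black',bk.round(4))
m=np.array([W(*q,.024)[:2] for q in((570,28),(657,28),(655,247),(567,247))]);print('mailer',m.round(4).tolist(),m.mean(0))
print('near end at floor',W(611,262,0)); print('box front',px2w('top',200,140,0),px2w('top',325,135,0),'rack',px2w('top',395,152,0),px2w('top',437,152,0))
# reproject into scene
P={'red':(.5898,.0634,.064),'yel':(.6906,-.1142,.064),'blu':(.5912,-.0504,.064),'white':wh,'black':bk,'mailer':(*m.mean(0),.024)}
def tray(cx,cy,yaw,y,x=0,z=.016): a=np.radians(yaw); return (cx+x*np.cos(a)-y*np.sin(a),cy+x*np.sin(a)+y*np.cos(a),z)
B=(.4623,-.2228,-3.6);G=(.459,.2443,5.2)
P.update(Bpot=tray(*B,83),) if 0 else None
for n,t,y in(('Bpot',B,.083),('Bmail',B,-.007),('Bbot',B,-.090),('Gpot',G,.028),('Gbot',G,-.035)): P[n]=tray(*t,y)
im=cv2.imread('pics/scene0.png')
for n,q in P.items():
    u=w2px('scene',q)[0]; print(n,np.round(q,4),u.round(1)); cv2.drawMarker(im,tuple(int(round(i)) for i in u),(255,255,255),cv2.MARKER_CROSS,7,1)
for t,l,w in((B,.242,.076),(G,.132,.076)):
    k=[w2px('scene',tray(*t,sy*l/2,sx*w/2))[0] for sx,sy in((1,1),(1,-1),(-1,-1),(-1,1))]; cv2.polylines(im,[np.int32(k)],True,(255,255,255),1)
mm=[w2px('scene',(*q,.024))[0] for q in m]; cv2.polylines(im,[np.int32(mm)],True,(0,255,255),1)
cv2.imwrite('pics/chk.png',cv2.resize(im[90:400,100:450],None,fx=1.9,fy=1.9))
E
```

```text
white [0.6879 0.1257 0.08  ] black [0.6019 0.1881 0.08  ]
mailer [[0.7339, 0.0188], [0.733, -0.0128], [0.6526, -0.0099], [0.6535, 0.0218]] [0.69326674 0.00449864]
near end at floor [0.65144125 0.00671488 0.        ]
box front [0.79400535 0.20450661 0.        ] [ 0.79700664 -0.03128556  0.        ] rack [ 0.76060262 -0.16180261  0.        ] [ 0.7583858 -0.240624   0.       ]
red [0.5898 0.0634 0.064 ] [351.7 213.9]
yel [ 0.6906 -0.1142  0.064 ] [339.9 323.5]
blu [ 0.5912 -0.0504  0.064 ] [313.2 260.8]
white [0.6879 0.1257 0.08  ] [420.3 212.4]
black [0.6019 0.1881 0.08  ] [397.1 165.6]
mailer [0.6933 0.0045 0.024 ] [381.1 280.2]
Bpot [ 0.4675 -0.14    0.016 ] [225.9 273.5]
Bmail [ 0.4619 -0.2298  0.016 ] [187.6 310.4]
Bbot [ 0.4566 -0.3126  0.016 ] [149.6 347.1]
Gpot [0.4565 0.2722 0.016 ] [355.3 126. ]
Gbot [0.4622 0.2094 0.016 ] [339.9 146.3]
```

View pics/chk.png

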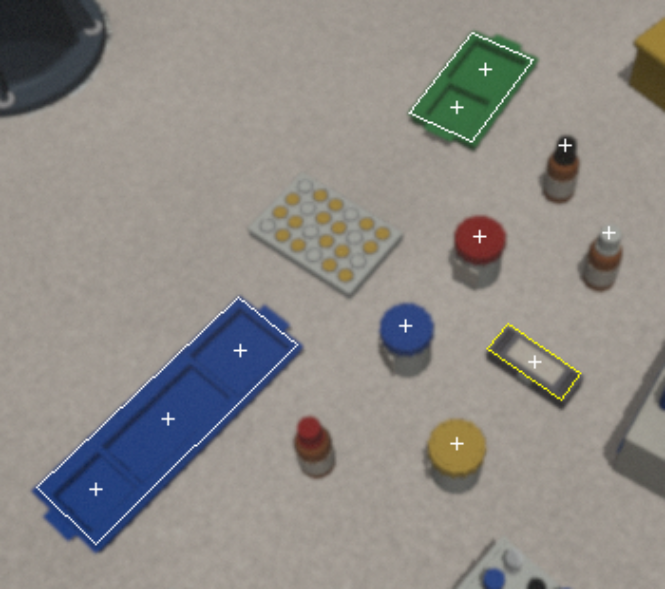

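The crosses and outlines land within 1–2 px on the lids, caps, recesses and mailer, so the positions are good to about 3 mm. I start with the black bottle, target (0.602, 0.188), turning the finger axis to the green tray's x (from 74.8° to 5.2°).

>>> {"name": "arm_command", "arguments": {"increments": [[[0.3, -0.3, 0], -0.35, 1], [[0.6, -0.6, 0], -0.7, 1], [[0.9, -0.9, 0], -1, 1], [[1, -1, 0], -1, 1], [[1, -1, 0], -1, 1], [[1, -1, 0], -1, 1]]}}

```text
time: 0.85
tool_pos: [0.3651, 0.4015, 0.231]
ee_rot: [-1.213, -2.898, 0.001]
force: [-0.3, 0.5, -0.7]
gripper_width: 0.0854
finger_force: 0.0
```

>>> {"name": "arm_command", "arguments": {"increments": [[[0.3, -0.3, 0], -0.35, 1], [[0.6, -0.6, -0.1], -0.7, 1], [[0.9, -0.9, -0.2], -1, 1], [[1, -1, -0.3], -1, 1], [[1, -1, -0.3], -1, 1], [[1, -1, -0.3], -1, 1]]}}

```text
time: 1.6
tool_pos: [0.5644, 0.202, 0.1696]
ee_rot: [-1.919, -2.486, 0.002]
force: [-0.3, 0.6, 0.2]
gripper_width: 0.085
finger_force: 0.0
```

>>> {"name": "arm_command", "arguments": {"increments": [[[0.19, -0.07, 0], -0.32, 1], [[0.19, -0.07, 0], -0.32, 1], [[0.19, -0.07, 0], -0.32, 1], [[0.19, -0.07, 0], -0.32, 1]]}}

```text
time: 2.1
tool_pos: [0.5998, 0.1905, 0.1714]
ee_rot: [-2.114, -2.322, 0.001]
force: [0.0, -0.6, 0.6]
gripper_width: 0.0855
finger_force: 0.0
```

```bash
python3 - <<'E'
from h import *
s=arm.observe();print(s['tool_pos'])
p=arm.camera_params('wrist'); im=arm.read_camera('wrist')[:,:,::-1].copy()
for q in((.602,.188,.08),(.602,.188,0),(.5898,.0634,.064),(.6879,.1257,.08)):
    u=w2px('wrist',q,p)[0]; print(u.round(1)); cv2.drawMarker(im,tuple(int(round(i)) for i in u),(255,0,255),cv2.MARKER_CROSS,15,1)
cv2.imwrite('pics/w1.png',im)
E
```

```text
[0.59984855 0.1904988  0.17135535]
[322.7 244.1]
[322.  212.7]
[292.9 379.4]
[432.1 334.7]
```

View pics/w1.png

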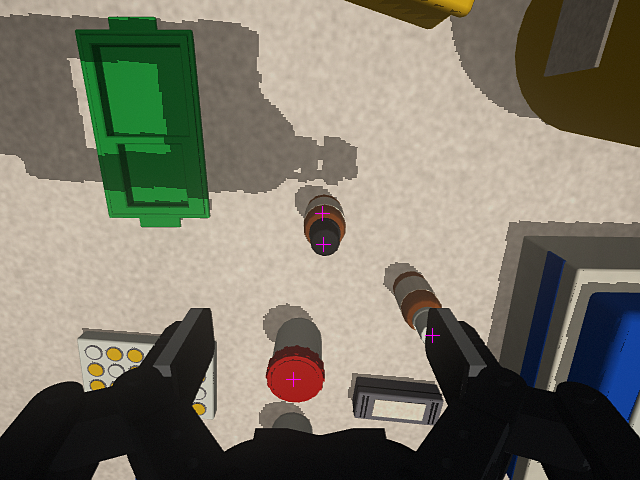

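Wrist view: the black cap's marker (323,244) sits on the cap, and the red lid's (293,379) sits on the lid. The bench between the fingers is clear. Now I descend and grip.

>>> {"name": "arm_command", "arguments": {"increments": [[[0, 0, -0.25], 0, 1], [[0, 0, -0.45], 0, 1], [[0, 0, -0.62], 0, 1], [[0, 0, -0.74], 0, 1], [[0, 0, -0.775], 0, 1], [[0, 0, -0.775], 0, 1], [[0, 0, -0.775], 0, -1], [[0, 0, -0.775], 0, -1], [[0, 0, -0.775], 0, -1], [[0, 0, -0.775], 0, -1], [[0, 0, -0.775], 0, -1], [[0, 0, -0.775], 0, -1]]}}

```text
time: 3.65
tool_pos: [0.6023, 0.1893, 0.0173]
ee_rot: [2.117, 2.32, 0.002]
force: [-0.4, -0.7, 6.9]
gripper_width: 0.0303
finger_force: 59.2
```

>>> {"name": "arm_command", "arguments": {"increments": [[[0, 0, 0.1], 0, -1], [[0, 0, 0.3], 0, -1], [[-0.1, 0.02, 0.5], 0, -1], [[-0.28, 0.04, 0.5], 0, -1], [[-0.46, 0.07, 0.5], 0, -1], [[-0.6, 0.09, 0.5], 0, -1], [[-0.69, 0.1, 0.5], 0, -1], [[-0.7, 0.1, 0.5], 0, -1], [[-0.7, 0.1, 0.5], 0, -1]]}}

```text
time: 4.78
tool_pos: [0.4627, 0.2093, 0.1169]
ee_rot: [2.117, 2.319, 0.003]
force: [-0.2, 0.1, -1.4]
gripper_width: 0.0305
finger_force: 59.5
```

>>> {"name": "arm_command", "arguments": {"increments": [[[0, 0, -0.15], 0, -1], [[0, 0, -0.3], 0, -1], [[0, 0, -0.4], 0, -1], [[0, 0, -0.44], 0, -1], [[0, 0, -0.46], 0, -1], [[0, 0, -0.475], 0, -1], [[0, 0, -0.477], 0, -1], [[0, 0, -0.477], 0, -1]]}}

```text
time: 5.78
tool_pos: [0.4618, 0.2093, 0.0214]
ee_rot: [2.117, 2.32, 0.001]
force: [-0.6, 0.5, -0.4]
gripper_width: 0.0306
finger_force: 59.5
```

>>> {"name": "arm_command", "arguments": {"increments": [[[0, 0, 0], 0, -0.2], [[0, 0, 0], 0, 0.2], [[0, 0, 0], 0, 1], [[0, 0, 0], 0, 1], [[0, 0, 0], 0, 1], [[0, 0, 0.1], 0, 1], [[0, 0, 0.4], 0, 1], [[0, 0, 0.7], 0, 1], [[0, 0, 0.8], 0, 1], [[0, 0, 0.8], 0, 1]]}}

```text
time: 7.02
tool_pos: [0.4625, 0.2095, 0.1826]
ee_rot: [2.116, 2.319, 0.006]
force: [-1.2, 0.4, -0.5]
gripper_width: 0.0854
finger_force: 0.0
```

```bash
python3 - <<'E'
from h import *
im=arm.read_camera('scene')
cv2.imwrite('pics/s1.png',cv2.resize(im[60:320,220:520],None,fx=2,fy=2)[:,:,::-1])
E
```

```text
(no output)
```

View pics/s1.png

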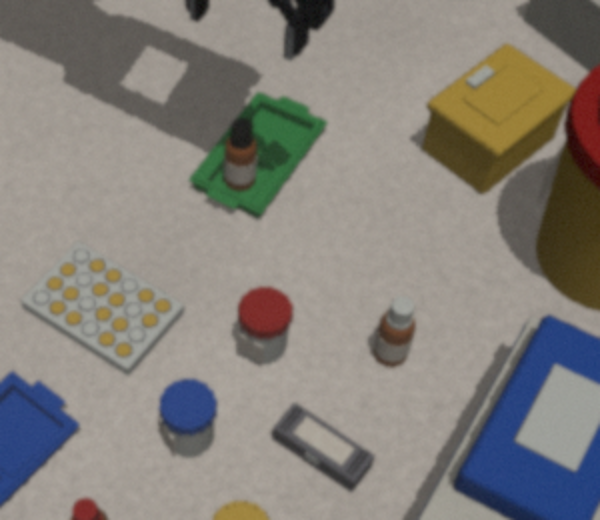

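The black bottle stands upright in the green bottle recess at about (240,160) in the crop. Next is the white bottle.

>>> {"name": "arm_command", "arguments": {"increments": [[[0.25, -0.1, 0], -0.1, 1], [[0.5, -0.2, 0], -0.2, 1], [[0.75, -0.31, -0.1], -0.29, 1], [[0.95, -0.41, -0.2], -0.29, 1], [[1, -0.415, -0.2], -0.29, 1], [[1, -0.415, -0.2], -0.29, 1]]}}

```text
time: 7.82
tool_pos: [0.6605, 0.1262, 0.1388]
ee_rot: [-2.286, -2.15, 0.004]
force: [-0.4, -0.1, 0.4]
gripper_width: 0.0855
finger_force: 0.0
```

>>> {"name": "arm_command", "arguments": {"increments": [[[0.13, 0, 0], 0, 1], [[0.13, 0, 0], 0, 1], [[0.13, 0, -0.2], 0, 1], [[0.13, 0, -0.4], 0, 1], [[0.13, 0, -0.55], 0, 1], [[0.13, 0, -0.623], 0, 1], [[0.13, 0, -0.623], 0, 1], [[0.13, 0, -0.623], 0, -1], [[0.13, 0, -0.623], 0, -1], [[0.13, 0, -0.623], 0, -1], [[0.13, 0, -0.623], 0, -1], [[0.13, 0, -0.623], 0, -1]]}}

```text
time: 9.32
tool_pos: [0.6885, 0.1262, 0.0176]
ee_rot: [2.287, 2.152, 0.003]
force: [-0.6, -0.1, 4.8]
gripper_width: 0.0307
finger_force: 59.3
```

>>> {"name": "arm_command", "arguments": {"increments": [[[0, 0, 0.1], 0, -1], [[0, 0, 0.3], 0, -1], [[0, 0, 0.5], 0, -1], [[0, -0.1, 0.6], 0, -1], [[-0.1, -0.3, 0.6], 0, -1], [[-0.2, -0.5, 0.6], 0, -1], [[-0.35, -0.7, 0.6], 0, -1], [[-0.5, -0.9, 0.6], 0, -1], [[-0.55, -1, 0.6], 0, -1], [[-0.55, -1, 0.6], 0, -1]]}}

```text
time: 10.58
tool_pos: [0.5761, -0.0763, 0.1361]
ee_rot: [-2.291, -2.148, 0.002]
force: [0.0, 1.0, -0.9]
gripper_width: 0.0306
finger_force: 59.5
```

>>> {"name": "arm_command", "arguments": {"increments": [[[-0.1, -0.2, 0], 0, -1], [[-0.2, -0.4, 0], 0, -1], [[-0.3, -0.6, 0], 0, -1], [[-0.45, -0.8, 0], 0, -1], [[-0.55, -0.98, 0], 0, -1], [[-0.605, -1, 0], 0, -1], [[-0.605, -1, 0], 0, -1]]}}

```text
time: 11.45
tool_pos: [0.4559, -0.2731, 0.1361]
ee_rot: [-2.287, -2.151, -0.001]
force: [0.0, 0.5, 0.2]
gripper_width: 0.0309
finger_force: 59.6
```

>>> {"name": "arm_command", "arguments": {"increments": [[[0, -0.1, 0], 0, -1], [[0, -0.193, 0], 0, -1], [[0, -0.193, -0.15], 0, -1], [[0, -0.193, -0.3], 0, -1], [[0, -0.193, -0.45], 0, -1], [[0, -0.193, -0.53], 0, -1], [[0, -0.193, -0.56], 0, -1], [[0, -0.193, -0.575], 0, -1], [[0, -0.193, -0.577], 0, -1], [[0, -0.193, -0.577], 0, -1]]}}

```text
time: 12.7
tool_pos: [0.4569, -0.3128, 0.0216]
ee_rot: [2.287, 2.152, 0.0]
force: [0.3, -1.2, -0.5]
gripper_width: 0.0311
finger_force: 59.7
```

>>> {"name": "arm_command", "arguments": {"increments": [[[0, 0, 0], 0, -0.2], [[0, 0, 0], 0, 0.2], [[0, 0, 0], 0, 1], [[0, 0, 0], 0, 1], [[0, 0, 0], 0, 1], [[0, 0, 0.1], 0, 1], [[0, 0, 0.4], 0, 1], [[0, 0, 0.6], 0, 1], [[0, 0, 0.6], 0, 1]]}}

```text
time: 13.82
tool_pos: [0.4583, -0.3141, 0.1442]
ee_rot: [2.282, 2.148, 0.0]
force: [0.4, 0.4, 0.8]
gripper_width: 0.0855
finger_force: 0.0
```

>>> {"name": "arm_command", "arguments": {"increments": [[[0.1, 0.25, 0], 0.3, 1], [[0.2, 0.5, 0], 0.65, 1], [[0.4, 0.75, 0], 1, 1], [[0.4, 0.8, 0], 1, 1], [[0.4, 0.8, 0], 1, 1]]}}

```text
time: 14.45
tool_pos: [0.5354, -0.1512, 0.1397]
ee_rot: [-1.649, -2.67, 0.001]
force: [-0.7, -0.2, -1.0]
gripper_width: 0.0853
finger_force: 0.0
```

>>> {"name": "arm_command", "arguments": {"increments": [[[0.2, 0.25, 0], 0.35, 1], [[0.4, 0.5, 0], 0.7, 1], [[0.5, 0.7, 0], 1, 1], [[0.5, 0.7, 0], 1, 1], [[0.5, 0.7, 0], 1, 1]]}}

```text
time: 15.08
tool_pos: [0.6354, -0.0141, 0.1401]
ee_rot: [-0.908, -3.006, 0.002]
force: [0.4, -0.5, -1.0]
gripper_width: 0.0857
finger_force: 0.0
```

>>> {"name": "arm_command", "arguments": {"increments": [[[0.15, 0.05, 0], 0.35, 1], [[0.275, 0.085, 0], 0.7, 1], [[0.275, 0.085, 0], 1, 1], [[0.275, 0.085, 0], 1, 1], [[0.275, 0.085, 0], 1, 1], [[0.275, 0.085, 0], 1, 1]]}}

```text
time: 15.82
tool_pos: [0.6911, 0.0038, 0.1409]
ee_rot: [-0.099, -3.14, 0.0]
force: [-0.3, -0.2, -0.4]
gripper_width: 0.0854
finger_force: 0.0
```

```bash
python3 - <<'E'
from h import *
s=arm.observe();print(s['tool_pos'],s['ee_rot'])
p=arm.camera_params('wrist'); im=arm.read_camera('wrist')[:,:,::-1].copy()
a=np.radians(-2.1)
for dx,dy in((0,0),(.042,.016),(.042,-.016),(-.042,.016),(-.042,-.016)):
    u=w2px('wrist',(.6925+dx*np.cos(a)-dy*np.sin(a),.0045+dx*np.sin(a)+dy*np.cos(a),.024),p)[0]; cv2.drawMarker(im,tuple(int(round(i)) for i in u),(255,0,255),cv2.MARKER_CROSS,11,1)
cv2.imwrite('pics/w2.png',im)
im=arm.read_camera('scene')
cv2.imwrite('pics/s2.png',cv2.resize(im[180:440,60:360],None,fx=2,fy=2)[:,:,::-1])
E
```

```text
[0.69105075 0.00381951 0.1409307 ] [-9.90840955e-02 -3.13955360e+00  2.19552403e-05]
```

View pics/w2.png

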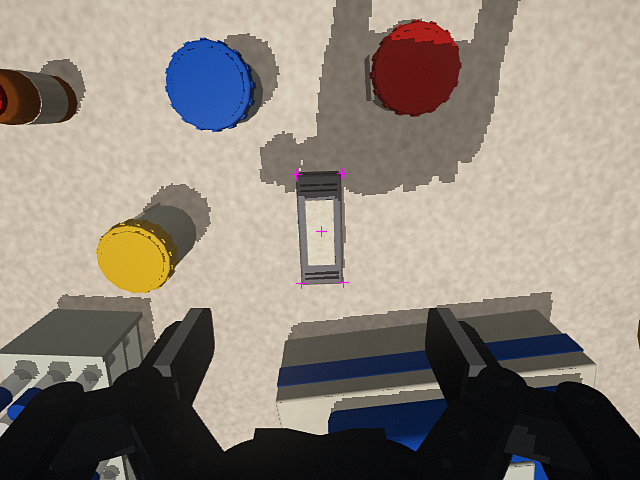

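View pics/s2.png

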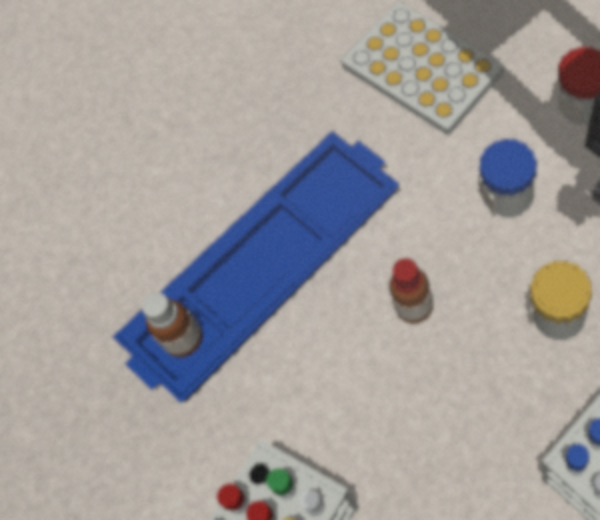

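The mailer's five markers land on its corners and centre ((300,173) to (345,283)). The white bottle is in the blue tray's bottle recess at about (180,345) in the scene crop. I descend on the mailer.

>>> {"name": "arm_command", "arguments": {"increments": [[[0, 0, -0.2], 0.05, 1], [[0, 0, -0.4], 0.05, 1], [[0, 0, -0.55], 0.05, 1], [[0, 0, -0.638], 0.05, 1], [[0, 0, -0.638], 0.05, 1], [[0, 0, -0.638], 0.05, -1], [[0, 0, -0.638], 0.05, -1], [[0, 0, -0.638], 0.05, -1], [[0, 0, -0.638], 0.05, -1], [[0, 0, -0.638], 0.05, -1]]}}

```text
time: 17.18
tool_pos: [0.6926, 0.0045, 0.0148]
ee_rot: [0.054, 3.139, -0.001]
force: [-0.2, -0.1, 5.5]
gripper_width: 0.0304
finger_force: 60.0
```

>>> {"name": "arm_command", "arguments": {"increments": [[[0, 0, 0.1], 0, -1], [[0, 0, 0.3], 0, -1], [[0, 0, 0.5], 0, -1], [[0, 0, 0.6], 0, -1], [[0, 0, 0.6], 0, -1]]}}

```text
time: 17.8
tool_pos: [0.6925, 0.0045, 0.1353]
ee_rot: [0.054, 3.137, -0.001]
force: [-1.0, -0.1, -1.1]
gripper_width: 0.0303
finger_force: 59.4
```

>>> {"name": "arm_command", "arguments": {"increments": [[[-0.1, -0.1, 0], -0.3, -1], [[-0.25, -0.25, 0], -0.6, -1], [[-0.4, -0.4, 0], -0.9, -1], [[-0.5, -0.5, 0], -1, -1], [[-0.5, -0.5, 0], -1, -1], [[-0.5, -0.5, 0], -1, -1]]}}

```text
time: 18.55
tool_pos: [0.5915, -0.095, 0.1323]
ee_rot: [-0.864, -3.019, -0.001]
force: [0.1, 0.7, -0.2]
gripper_width: 0.0302
finger_force: 59.5
```

>>> {"name": "arm_command", "arguments": {"increments": [[[-0.15, -0.15, 0], -0.3, -1], [[-0.3, -0.3, 0], -0.6, -1], [[-0.45, -0.45, 0], -0.9, -1], [[-0.5, -0.5, 0], -1, -1], [[-0.5, -0.5, 0], -1, -1], [[-0.5, -0.5, 0], -1, -1]]}}

```text
time: 19.3
tool_pos: [0.4927, -0.1946, 0.1333]
ee_rot: [1.614, 2.694, 0.001]
force: [0.1, 0.4, -0.3]
gripper_width: 0.0303
finger_force: 59.5
```

>>> {"name": "arm_command", "arguments": {"increments": [[[-0.1, -0.1, 0], -0.3, -1], [[-0.15, -0.17, 0], -0.6, -1], [[-0.15, -0.17, 0], -0.9, -1], [[-0.15, -0.17, 0], -1, -1], [[-0.15, -0.17, 0], -1, -1], [[-0.15, -0.17, 0], -1, -1]]}}

```text
time: 20.05
tool_pos: [0.4622, -0.2289, 0.1333]
ee_rot: [2.257, 2.185, 0.0]
force: [1.1, -0.0, 0.6]
gripper_width: 0.0299
finger_force: 59.6
```

>>> {"name": "arm_command", "arguments": {"increments": [[[0, 0, -0.15], -0.05, -1], [[0, 0, -0.3], -0.05, -1], [[0, 0, -0.42], -0.05, -1], [[0, 0, -0.5], -0.05, -1], [[0, 0, -0.54], -0.05, -1], [[0, 0, -0.56], -0.05, -1], [[0, 0, -0.575], -0.05, -1], [[0, 0, -0.575], -0.05, -1], [[0, 0, -0.575], -0.05, -1]]}}

```text
time: 21.18
tool_pos: [0.4619, -0.2296, 0.0188]
ee_rot: [2.287, 2.152, 0.0]
force: [0.3, -0.6, 0.2]
gripper_width: 0.0301
finger_force: 59.7
```

>>> {"name": "arm_command", "arguments": {"increments": [[[0, 0, 0], 0, -0.2], [[0, 0, 0], 0, 0.2], [[0, 0, 0], 0, 1], [[0, 0, 0], 0, 1], [[0, 0, 0], 0, 1], [[0, 0, 0.1], 0, 1], [[0, 0, 0.4], 0, 1], [[0, 0, 0.6], 0, 1], [[0, 0, 0.6], 0, 1], [[0, 0, 0.6], 0, 1]]}}

```text
time: 22.42
tool_pos: [0.461, -0.229, 0.1379]
ee_rot: [-2.287, -2.152, 0.0]
force: [0.6, -0.4, 0.7]
gripper_width: 0.0856
finger_force: 0.0
```

>>> {"name": "arm_command", "arguments": {"increments": [[[0.1, 0.25, 0], 0, 1], [[0.2, 0.5, 0], 0, 1], [[0.35, 0.75, 0], 0, 1], [[0.5, 1, 0], 0, 1], [[0.5, 1, 0], 0, 1], [[0.5, 1, 0], 0, 1]]}}

```text
time: 23.18
tool_pos: [0.5601, -0.0291, 0.1365]
ee_rot: [-2.284, -2.152, 0.004]
force: [-0.2, -0.1, 0.1]
gripper_width: 0.0855
finger_force: 0.0
```

>>> {"name": "arm_command", "arguments": {"increments": [[[0.1, 0.25, 0], 0, 1], [[0.14, 0.465, 0], 0, 1], [[0.14, 0.465, 0], 0, 1], [[0.14, 0.465, -0.2], 0, 1], [[0.14, 0.465, -0.4], 0, 1], [[0.14, 0.465, -0.53], 0, 1], [[0.14, 0.465, -0.53], 0, 1], [[0.14, 0.465, -0.53], 0, -1], [[0.14, 0.465, -0.53], 0, -1], [[0.14, 0.465, -0.53], 0, -1], [[0.14, 0.465, -0.53], 0, -1]]}}

```text
time: 24.55
tool_pos: [0.5906, 0.0634, 0.034]
ee_rot: [2.285, 2.152, 0.003]
force: [-0.5, -1.4, 6.7]
gripper_width: 0.0454
finger_force: 60.6
```

>>> {"name": "arm_command", "arguments": {"increments": [[[0, 0, 0.1], 0, -1], [[0, 0, 0.3], 0, -1], [[0, 0, 0.5], 0, -1], [[-0.1, -0.15, 0.5], 0, -1], [[-0.2, -0.35, 0.5], 0, -1], [[-0.35, -0.6, 0.5], 0, -1], [[-0.5, -0.85, 0.5], 0, -1], [[-0.6, -0.98, 0.5], 0, -1], [[-0.612, -1, 0.5], 0, -1], [[-0.612, -1, 0.5], 0, -1]]}}

```text
time: 25.8
tool_pos: [0.4676, -0.1363, 0.1326]
ee_rot: [2.288, 2.152, 0.001]
force: [-0.0, -0.3, 0.4]
gripper_width: 0.045
finger_force: 61.4
```

>>> {"name": "arm_command", "arguments": {"increments": [[[0, -0.02, -0.1], 0, -1], [[0, -0.02, -0.25], 0, -1], [[0, -0.02, -0.38], 0, -1], [[0, -0.02, -0.43], 0, -1], [[0, -0.02, -0.46], 0, -1], [[0, -0.02, -0.477], 0, -1], [[0, -0.02, -0.477], 0, -1], [[0, -0.02, -0.477], 0, -1]]}}

```text
time: 26.8
tool_pos: [0.4677, -0.1405, 0.038]
ee_rot: [2.287, 2.152, 0.001]
force: [0.4, 1.7, 6.1]
gripper_width: 0.045
finger_force: 61.7
```

>>> {"name": "arm_command", "arguments": {"increments": [[[0, 0, 0], 0, 0.2], [[0, 0, 0], 0, 0.6], [[0, 0, 0], 0, 1], [[0, 0, 0], 0, 1], [[0, 0, 0.1], 0, 1], [[0, 0, 0.35], 0, 1], [[0, 0, 0.55], 0, 1], [[0, 0, 0.55], 0, 1], [[0, 0, 0.55], 0, 1]]}}

```text
time: 27.92
tool_pos: [0.4666, -0.1401, 0.1465]
ee_rot: [-2.287, -2.152, 0.0]
force: [0.8, 0.2, -0.1]
gripper_width: 0.0855
finger_force: 0.0
```

>>> {"name": "arm_command", "arguments": {"increments": [[[0.2, 0.03, 0], 0.1, 1], [[0.45, 0.06, 0], 0.2, 1], [[0.7, 0.1, 0], 0.29, 1], [[0.95, 0.13, 0], 0.29, 1], [[1, 0.132, 0], 0.29, 1], [[1, 0.132, 0], 0.29, 1]]}}

```text
time: 28.68
tool_pos: [0.6659, -0.1135, 0.1445]
ee_rot: [-2.115, -2.318, 0.003]
force: [-0.5, -1.1, -0.5]
gripper_width: 0.0852
finger_force: 0.0
```

>>> {"name": "arm_command", "arguments": {"increments": [[[0.115, 0, 0], 0, 1], [[0.115, 0, 0], 0, 1], [[0.115, 0, -0.2], 0, 1], [[0.115, 0, -0.4], 0, 1], [[0.115, 0, -0.573], 0, 1], [[0.115, 0, -0.573], 0, 1], [[0.115, 0, -0.573], 0, -1], [[0.115, 0, -0.573], 0, -1], [[0.115, 0, -0.573], 0, -1], [[0.115, 0, -0.573], 0, -1]]}}

```text
time: 29.92
tool_pos: [0.6916, -0.1145, 0.0349]
ee_rot: [2.115, 2.318, 0.002]
force: [0.0, -0.5, 6.2]
gripper_width: 0.0451
finger_force: 60.7
```

>>> {"name": "arm_command", "arguments": {"increments": [[[0, 0, 0.1], 0, -1], [[0, 0, 0.3], 0, -1], [[0, 0, 0.5], 0, -1], [[0, 0.1, 0.6], 0, -1], [[-0.1, 0.3, 0.6], 0, -1], [[-0.25, 0.5, 0.6], 0, -1], [[-0.4, 0.7, 0.6], 0, -1], [[-0.5, 0.9, 0.6], 0, -1], [[-0.57, 1, 0.6], 0, -1], [[-0.57, 1, 0.6], 0, -1]]}}

```text
time: 31.18
tool_pos: [0.5748, 0.0877, 0.1523]
ee_rot: [-2.114, -2.323, 0.001]
force: [0.5, 0.7, -0.4]
gripper_width: 0.0456
finger_force: 61.3
```

>>> {"name": "arm_command", "arguments": {"increments": [[[-0.15, 0.2, 0], 0, -1], [[-0.3, 0.4, 0], 0, -1], [[-0.45, 0.6, 0], 0, -1], [[-0.57, 0.8, 0], 0, -1], [[-0.6, 0.91, 0], 0, -1], [[-0.6, 0.93, 0], 0, -1], [[-0.6, 0.93, 0], 0, -1]]}}

```text
time: 32.05
tool_pos: [0.4576, 0.2713, 0.1523]
ee_rot: [2.118, 2.319, 0.001]
force: [0.6, -0.2, -0.8]
gripper_width: 0.0454
finger_force: 61.4
```

>>> {"name": "arm_command", "arguments": {"increments": [[[0, 0, -0.15], 0, -1], [[0, 0, -0.3], 0, -1], [[0, 0, -0.43], 0, -1], [[0, 0, -0.52], 0, -1], [[0, 0, -0.56], 0, -1], [[0, 0, -0.575], 0, -1], [[0, 0, -0.577], 0, -1], [[0, 0, -0.577], 0, -1]]}}

```text
time: 33.05
tool_pos: [0.4569, 0.271, 0.0387]
ee_rot: [2.118, 2.319, 0.0]
force: [-2.2, -2.3, 9.4]
gripper_width: 0.0452
finger_force: 62.2
```

>>> {"name": "arm_command", "arguments": {"increments": [[[0, 0, 0], 0, 0.2], [[0, 0, 0], 0, 0.6], [[0, 0, 0], 0, 1], [[0, 0, 0], 0, 1], [[0, 0, 0.1], 0, 1], [[0, 0, 0.35], 0, 1], [[0, 0, 0.7], 0, 1], [[0, 0, 1], 0, 1], [[0, 0, 1], 0, 1], [[0, 0, 1], 0, 1]]}}

```text
time: 34.3
tool_pos: [0.4557, 0.2719, 0.2369]
ee_rot: [2.118, 2.321, 0.0]
force: [0.4, 0.4, -0.0]
gripper_width: 0.0855
finger_force: 0.0
```

```bash
python3 - <<'E'
from h import *
def tray(cx,cy,yaw,y,x=0,z=.016): a=np.radians(yaw); return (cx+x*np.cos(a)-y*np.sin(a),cy+x*np.sin(a)+y*np.cos(a),z)
B=(.4623,-.2228,-3.6);G=(.459,.2443,5.2)
for n in('scene','top'):
    im=arm.read_camera(n)[:,:,::-1].copy()
    b=(90,90,450,390) if n=='scene' else (120,160,520,360)
    k=2; im=cv2.resize(im[b[1]:b[3],b[0]:b[2]],None,fx=k,fy=k,interpolation=cv2.INTER_CUBIC)
    for t,y,z in((B,.083,.068),(B,-.007,.028),(B,-.09,.084),(G,.028,.068),(G,-.035,.084)):
        u=w2px(n,tray(*t,y,0,z))[0]; cv2.drawMarker(im,(int((u[0]-b[0]+.5)*k),int((u[1]-b[1]+.5)*k)),(255,0,255),cv2.MARKER_CROSS,9,1)
    cv2.imwrite(f'pics/end_{n}.png',im)
E
```

View pics/end_scene.png

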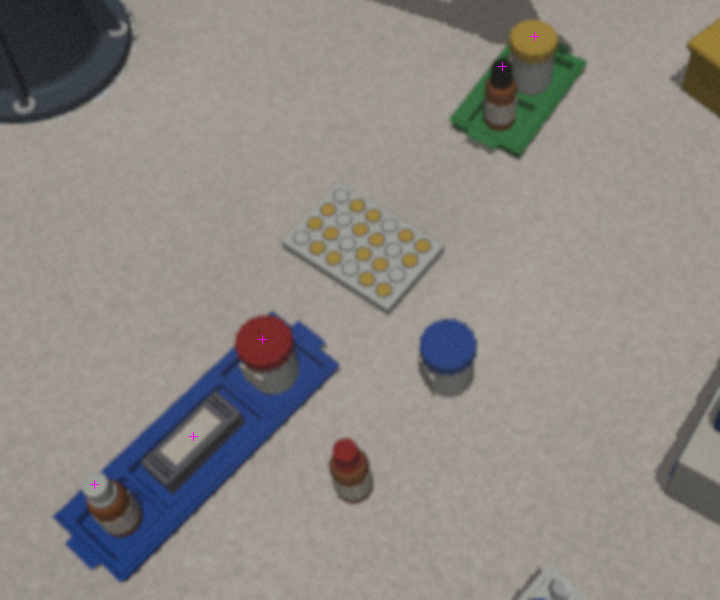

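View pics/end_top.png

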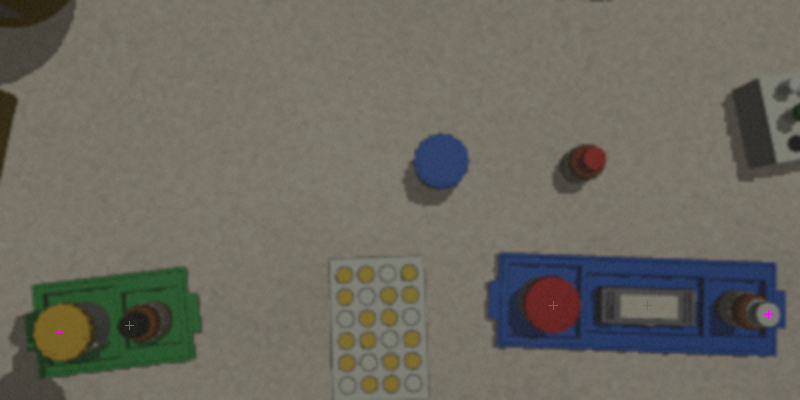

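All five items sit on their recess markers and stand level in both views. The spares and the well plate look untouched, and the gripper is open at z = 0.237. I hand in.

```bash
python3 -c "
from cell import arm
print(arm.job_done())"
```

```text
the job is handed in; nothing more can be done
None
```

I placed all five items in their recesses and handed the job in at about 34 s; the last pictures showed them level and in place with the spares and well plate unmoved, but the hand-in returned no verdict.

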